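Press home the row of ink-cup stoppers

TASK

Run the fingertips along the curved row of five white stoppers on the black ink-cup holder, from the smallest to the largest in order, pressing each one fully home with a light touch from above. From the first press until the last, keep the fingertips close over the row, within about 4 cm of the stoppers, then move clear. Do not pinch, lift or pull anything, do not press hard, and leave the holder and the things around it where they are.

Things in the scene. Friction and masses are not known exactly. Their poses are not given: they have to be found in the camera images.
- holder: loose heavy black ink-cup holder (0.8 kg), an arched block about 185 mm long, 24 mm high, 36 mm wide at one end growing to 48 mm at the other, lying flat on the table at any yaw. Origin: on the table under the middle stopper; z up. The row of five stoppers runs along its +y direction, smallest stopper at the -y end, largest at the +y end, along an arc of radius 160 mm bulging to +x, 38 mm apart
- stopper1_top (a point): centre of the flat-topped dome of the first (smallest) white ink-cup stopper, 14 mm across. Moves with the stopper: 39 mm above the table at joint value 0, 30 mm when the stopper is fully home (its 6 mm high head then sits on the holder's top face, 24 mm above the table)
- stopper2_top (a point): centre of the flat-topped dome of the second white ink-cup stopper, 17 mm across. Moves with the stopper: 39 mm above the table at joint value 0, 30 mm when the stopper is fully home (its 6 mm high head then sits on the holder's top face, 24 mm above the table)
- stopper3_top (a point): centre of the flat-topped dome of the third (middle) white ink-cup stopper, 20 mm across. Moves with the stopper: 39 mm above the table at joint value 0, 30 mm when the stopper is fully home (its 6 mm high head then sits on the holder's top face, 24 mm above the table)
- stopper4_top (a point): centre of the flat-topped dome of the fourth white ink-cup stopper, 23 mm across. Moves with the stopper: 39 mm above the table at joint value 0, 30 mm when the stopper is fully home (its 6 mm high head then sits on the holder's top face, 24 mm above the table)
- stopper5_top (a point): centre of the flat-topped dome of the fifth (largest) white ink-cup stopper, 26 mm across. Moves with the stopper: 39 mm above the table at joint value 0, 30 mm when the stopper is fully home (its 6 mm high head then sits on the holder's top face, 24 mm above the table)
- stopper1 (a joint): how far the first (smallest) stopper is pressed down, m: 0 = head 9 mm above the holder's top face, 0.009 = fully home against a rigid stop. Starts anywhere from 0 to 0.004. Friction of about 3 N holds it wherever it is left; no spring. Pulled up it goes negative
- stopper2 (a joint): how far the second stopper is pressed down, m: 0 = head 9 mm above the holder's top face, 0.009 = fully home against a rigid stop. Starts anywhere from 0 to 0.004. Friction of about 3 N holds it wherever it is left; no spring. Pulled up it goes negative
- stopper3 (a joint): how far the third (middle) stopper is pressed down, m: 0 = head 9 mm above the holder's top face, 0.009 = fully home against a rigid stop. Starts anywhere from 0 to 0.004. Friction of about 3 N holds it wherever it is left; no spring. Pulled up it goes negative
- stopper4 (a joint): how far the fourth stopper is pressed down, m: 0 = head 9 mm above the holder's top face, 0.009 = fully home against a rigid stop. Starts anywhere from 0 to 0.004. Friction of about 3 N holds it wherever it is left; no spring. Pulled up it goes negative
- stopper5 (a joint): how far the fifth (largest) stopper is pressed down, m: 0 = head 9 mm above the holder's top face, 0.009 = fully home against a rigid stop. Starts anywhere from 0 to 0.004. Friction of about 3 N holds it wherever it is left; no spring. Pulled up it goes negative
- pump_bottle_mid (a point): bystander: small clear pump bottle, 44 mm across, 122 mm tall, standing loose on the holder's outer side; point on its axis 60 mm above the table
- tattoo_pen_mid (a point): bystander: cylindrical tattoo pen, 33 mm thick, 140 mm long along its own y, lying loose on the holder's inner side; point near the middle of its body, 16 mm above the table
- razor_mid (a point): bystander: small yellow disposable razor lying loose beyond the large end of the row, 111 mm long along its own y, 12 mm high; point near the middle of its handle
- ink_bottle: bystander: small ink bottle, 30 mm across, 70 mm tall, standing loose beyond the small end of the row; origin at the centre of its underside

How it is judged:
By the outcome, as a careful person would: the job done as asked, in the order asked, and still so for the second after the job is handed in, with the robot touching nothing.
It also fails if it takes over 51 s, if anything falls off the work surface, if the arm or the gripper's body presses on something with over 40 N, if the wrist force passes 120 N, or if a joint passes its speed limit or range.

ROBOT

A 6-joint arm with a two-finger parallel gripper is mounted at the origin on the work surface. World frame = base frame: x ahead of the robot, y to its left, z up, the work surface at z = 0. Lengths are in m, angles in rad, forces in N, time in s.
With the tool pointing down it reaches from about 0.4 to 0.825 m from the base axis. Payload 7 kg.
Tool frame: the origin (TCP) lies midway between the tips of the shut fingers; the grasp point (between the pads) lies 19 mm behind it; z points along the fingers, y is the line along which they close (so a half turn about z gives the same grasp; the last joint's range is limited). The gripper opens to 88 mm and grips with 3 to 60 N. Pads are 19 mm wide; open, the fingers measure 130 mm over their backs; the gripper's body (78 mm by 193 mm) begins 47 mm behind the grasp point.
Start: joints at [1.504, 0.359, 0.012, 0, -1.224, -0.288], TCP at [0.235, 0.633, 0.227] pointing down, gripper open.
Joint ranges: [-3.07, 3.07], [-1.43, 2.12], [-1.02, 1.25], [-3.03, 1.67], [-3.05, -0], [-3.03, 3.03]. Speed limits (rad/s): [2.39, 2.39, 3.01, 3.14, 3.14, 3.14].

INTERFACE

Orientations are given as [roll, pitch, yaw] about the fixed x, y, z axes, in that order (R = Rz(yaw) Ry(pitch) Rx(roll)).
In Python, from station import arm, grab_frame, camera_params, spot_in gives the robot as it stands.
- The arm moves only by the shell command python3 -m jog 'ROWS' [FORCE]. ROWS is JSON, a list that holds one entry, the list of rows, each a list of 7 numbers: the shift along the tool's x, y, z in mm, then the turn, a rotation vector about the tool's x, y, z in rad, then the finger opening in mm, from 0 to 87.6. In form: [[[x, y, z, wx, wy, wz, fingers], ...]]. A call has 1 to 20 rows; each row is the pose to reach, as a shift and turn from the pose commanded when the call began, along the tool's axes at that moment; what a row does not reach only later rows make up. A row lasts 1/8 s, in which the tool goes at most 62.5 mm and 10.7 degrees, less where a joint would pass 70% of its speed; a pose out of reach is approached as far as the arm can. A call with a gripper value outside its range is refused whole. The fingers move at their own pace and stop on an object; FORCE is the grip in N (left out, the last holds). Time passes only in rows, so rows that repeat a pose let the fingers close. It gives the time, the measured TCP pose, the force, the opening and the grip force at its end, in the units of the state.
- arm.get_state(): the state, without advancing time (a new reading comes with each control period).
- grab_frame(name): name is "side" or "top"; returns (picture, depth): 400x640x3 uint8, blue, green, red; 400x640 float32, m along the optical axis (not along the pixel's ray), 0 where there is no reading.
- camera_params(name): a dict with "mtx" (3x3 intrinsics, pixels), "k1" (the pictures are not rectified: a ray, as slopes to the right and down, at radius r is drawn at 1 + k1 r^2 times it, then the intrinsics apply), "R" (3x3) and "t" (3): a world point X has camera coordinates R X + t. Camera axes: x right, y down, z forward; pixel columns grow to the right and rows downward; lengths in m; the calibration is good to about 2 mm. A picture is of the moment at which its call begins. camera_params takes no time and is no camera call.
- arm.job_done(): hands the job in; it is judged then, once.
Trained networks look in the newest picture that a camera, given by its name, has taken for a name from the list of things; names that differ only in an ending like _2 or _b are one class to them, and where a whole thing is asked for, a point or a joint stands for the part that bears it (a point fixed in the world has none). Each returns a list of dicts, best first, with "confidence" (0 to 1); they miss things now and then, are a little off and sometimes report something else, mostly with a low value. They report only what shows in the picture. A call takes as long as a camera call.
- spot_in(query, camera): "uv" ([column, row] in pixels, amid what is visible of it).
The state is a dict: "t": time; "q": joint angles; "qd": joint speeds; "joint_efforts": joint torques, N m; "eef_pos": TCP position; "ee_rot": TCP orientation; "force": force on the tool from outside, world axes, zero at the start; "moment": the same for the moment, N m; "width": finger opening in m; "gripper_force": force on a finger pad.
Only numpy, scipy, OpenCV 4.12 (cv2) and the standard library are available. Lean on these libraries where they do the work, as an engineer would, in place of code of your own. Each camera call takes 0.05 s, during which the arm holds its last target. There are 200 camera calls.

## Working session

There is one attempt and no reset: what is moved stays moved. The work goes in short steps, Python scripts to look and compute and a shell command to move; the robot and the scene stay as the last step left them, time stands still between calls to the robot, and variables do not carry over. Pictures are saved under pics/ and viewed, at most 10 in all, crops included, and the job is handed in when it is done.

```bash
mkdir -p pics
python3 - <<'E'
from station import arm, grab_frame, camera_params, spot_in
import cv2,numpy as np
for n in("top","side"):
    im,d=grab_frame(n); cv2.imwrite(f"pics/{n}0.png",im); np.save(f"pics/{n}0.npy",d)
    p=camera_params(n); print(n,p)
    for k in range(1,6): print(k,[(np.round(s["uv"]),round(s["confidence"],2)) for s in spot_in(f"stopper{k}_top",n)][:3])
s=arm.get_state();print(s["t"],s["eef_pos"],s["ee_rot"],s["force"],s["width"])
E
```

```text
top {'mtx': array([[506.01731418,   0.        , 327.61456985],
       [  0.        , 506.01731418, 197.96228996],
       [  0.        ,   0.        ,   1.        ]]), 'k1': -0.02087156129159849, 'R': array([[-3.64951252e-04, -9.99814115e-01,  1.92769915e-02],
       [-9.86609612e-01, -2.78406429e-03, -1.63075819e-01],
       [ 1.63099174e-01, -1.90783798e-02, -9.86425200e-01]]), 't': array([0.01685212, 0.57284431, 0.95596204])}
1 [(array([366., 201.]), 0.68), (array([309., 110.]), 0.24)]
2 [(array([352., 168.]), 0.53)]
3 []
4 []
5 [(array([378., 213.]), 0.57)]
side {'mtx': array([[439.90021785,   0.        , 321.07878426],
       [  0.        , 439.90021785, 204.08669288],
       [  0.        ,   0.        ,   1.        ]]), 'k1': -0.08666702404296428, 'R': array([[ 0.9974548 , -0.07122561, -0.0032915 ],
       [-0.05701413, -0.76901222, -0.63668641],
       [ 0.04281718,  0.63525358, -0.7711158 ]]), 't': array([-0.55299349,  0.11327137,  0.92541001])}
1 [(array([286., 199.]), 0.34)]
2 []
3 [(array([349., 246.]), 0.42)]
4 [(array([266., 314.]), 0.52), (array([332., 259.]), 0.41)]
5 [(array([318., 270.]), 0.44)]
0.6 [0.23449149 0.63293337 0.22658074] [-3.14158249e+00  2.35935564e-05 -3.54778695e-01] [-0.02072465  0.10912428 -0.10399043] 0.08762425120019052
```

View pics/top0.png

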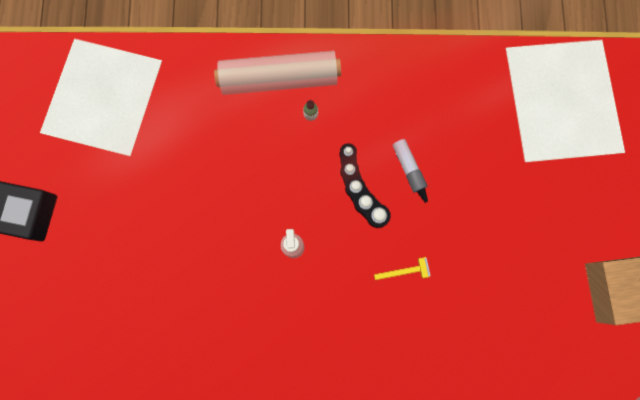

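View pics/side0.png

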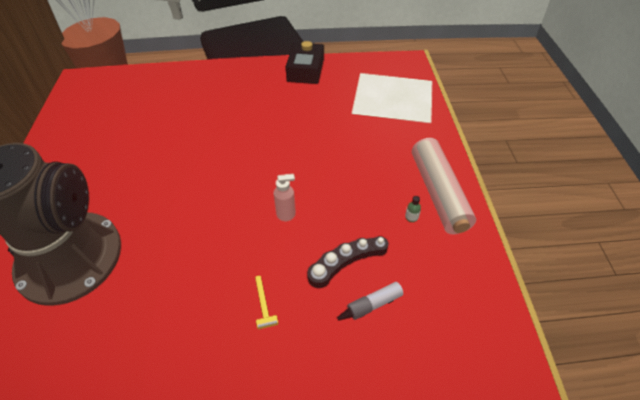

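The top view shows the stoppers at about (348,151), (350,169), (356,186), (366,202) and (379,215), smallest to largest. In the side view they run from (380,242) to (319,270). Next I'll segment the blobs and fit the row model.

```bash
cat > h.py <<'E'
import cv2,numpy as np
from scipy.optimize import least_squares
from station import camera_params
P={n:camera_params(n) for n in("top","side")}
def proj(n,X):
    p=P[n]; c=np.atleast_2d(X)@p["R"].T+p["t"]; s=c[:,:2]/c[:,2:]
    s=s*(1+p["k1"]*(s**2).sum(1,keepdims=True)); return s*p["mtx"][0,0]+p["mtx"][:2,2]
G={"top":[(348,151),(350,169),(356,186),(366,202),(379,215)],"side":[(380,242),(363,244),(346,250),(331,259),(319,270)]}
def blobs(n,im,guess):
    out=[]
    g=im.min(2).astype(float)   # white has high min channel
    for u,v in guess:
        r=10; w=g[v-r:v+r+1,u-r:u+r+1]; m=(w>110).astype(np.uint8)
        k,l,s,c=cv2.connectedComponentsWithStats(m)
        j=min(range(1,k),key=lambda j:np.hypot(*(c[j]-r)))
        wt=np.clip(w-60,0,None)*cv2.dilate((l==j).astype(np.uint8),np.ones((3,3)))
        yy,xx=np.mgrid[-r:r+1,-r:r+1]; out.append((u+(xx*wt).sum()/wt.sum(),v+(yy*wt).sum()/wt.sum(),s[j][4]))
    return np.array(out)
def row(x,y,th,h):
    f=(np.arange(5)-2)*38/160; a=.16*(np.cos(f)-1); b=.16*np.sin(f)
    c,s=np.cos(th),np.sin(th); return np.c_[x+c*a-s*b,y+s*a+c*b,h]
E
python3 - <<'E'
from h import *
B={n:blobs(n,cv2.imread(f"pics/{n}0.png"),G[n]) for n in G}
for n in B: print(n,B[n].round(1).tolist())
# free triangulation per stopper
for k in range(5):
    r=least_squares(lambda X:np.r_[proj("top",X)[0]-B["top"][k,:2],proj("side",X)[0]-B["side"][k,:2]],[.6,0,.03]); print(r.x.round(4),r.fun.round(1))
# model fit; visible centroid ~3 mm below top
f=lambda q:np.r_[(np.r_[[proj(n,row(*q[:3],q[3:]))-B[n][:,:2] for n in B]]).ravel(),(q[3:]-.034)/.003]
r=min((least_squares(f,[.57,-.06,t]+[.034]*5,x_scale=.01) for t in(0,1.5,3,-1.5)),key=lambda r:r.cost)
print(r.x.round(4),r.cost,r.fun.round(1)); print(row(*r.x[:3],r.x[3:]).round(4))
d=np.load("pics/top0.npy")
for u,v,_ in B["top"]:
    z=np.median(d[int(v)-1:int(v)+2,int(u)-1:int(u)+2]); s=(np.array([u,v])-P["top"]["mtx"][:2,2])/506.017
    print((P["top"]["R"].T@(np.r_[s,1]*z-P["top"]["t"])).round(4))
E
```

```text
top [[347.8, 150.7, 67.0], [349.3, 168.6, 87.0], [355.2, 185.9, 121.0], [365.1, 201.6, 148.0], [378.6, 214.7, 186.0]]
side [[380.0, 241.5, 73.0], [362.2, 243.8, 96.0], [345.6, 249.4, 121.0], [330.8, 258.5, 157.0], [318.6, 270.9, 194.0]]
[ 0.6761 -0.0246  0.0234] [-0.  -0.3 -0.3  0.1]
[ 0.6382 -0.0274  0.0237] [-0.  -0.2 -0.2  0.1]
[ 0.6021 -0.0391  0.024 ] [-0.  -0.2 -0.2  0.1]
[ 0.5698 -0.059   0.024 ] [-0.  -0.2 -0.2  0. ]
[ 0.543  -0.0859  0.0236] [-0.  -0.1 -0.1  0. ]
[ 0.6012 -0.0406  2.0038  0.0303  0.0305  0.0307  0.0308  0.0306] 9.928774275570573 [ 0.9 -0.6  0.9 -0.5  1.  -0.4  1.1 -0.3  1.1 -0.2 -0.3 -1.2 -0.4 -1.2
 -0.4 -1.1 -0.5 -1.1 -0.5 -1.1 -1.2 -1.2 -1.1 -1.1 -1.1]
[[ 0.675  -0.026   0.0303]
 [ 0.6372 -0.0289  0.0305]
 [ 0.6012 -0.0406  0.0307]
 [ 0.5689 -0.0605  0.0308]
 [ 0.5422 -0.0874  0.0306]]
[ 0.6723 -0.0238  0.0357]
[ 0.6348 -0.0266  0.0371]
[ 0.5991 -0.0381  0.0373]
[ 0.5672 -0.0577  0.0376]
[ 0.5411 -0.0844  0.0362]
```

```bash
python3 -m jog '[[[100,72,0,0,0,-0.16,0],[200,145,0,0,0,-0.32,0],[300,217,0,0,0,-0.48,0],[400,290,0,0,0,-0.64,0],[500,362,0,0,0,-0.79,0],[600,434,0,0,0,-0.79,0],[641,464,0,0,0,-0.79,0],[641,464,0,0,0,-0.79,0],[641,464,0,0,0,-0.79,0],[641,464,0,0,0,-0.79,0],[641,464,0,0,0,-0.79,0],[641,464,0,0,0,-0.79,0],[641,464,0,0,0,-0.79,0],[641,464,0,0,0,-0.79,0],[641,464,0,0,0,-0.79,0],[641,464,50,0,0,-0.79,0],[641,464,100,0,0,-0.79,0],[641,464,145,0,0,-0.79,0],[641,464,160,0,0,-0.79,0],[641,464,160,0,0,-0.79,0]]]' 10
```

```text
t: 3.1
eef_pos: [0.6743, -0.0241, 0.0667]
ee_rot: [3.141, 0.001, 0.437]
force: [1.0, 0.0, -0.0]
width: 0.0
gripper_force: 0.0
```

Run:
```python
from h import *
from station import grab_frame
a=[]
for n,c in(("top",(355,175)),("side",(350,235))):
    im,d=grab_frame(n); cv2.imwrite(f"pics/{n}1f.png",im); u,v=c
    a.append(cv2.resize(im[v-60:v+60,u-60:u+60],None,fx=3.3,fy=3.3,interpolation=2))
    print(n,proj(n,[.6743,-.0241,.0667]))
cv2.imwrite("pics/c1.png",np.hstack(a))
```

```text
top [[348.84254188 145.76788024]]
side [[380.98064623 229.26343188]]
```

View pics/c1.png

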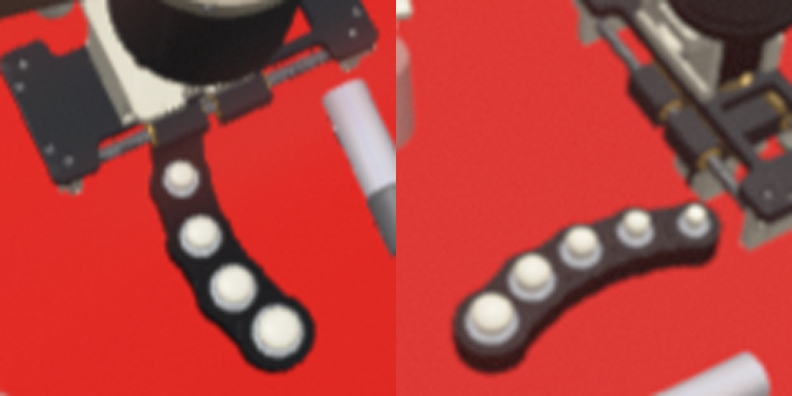

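The left crop (top) shows four stoppers, with the first hidden under the gripper. The right crop (side) shows the shut fingertips close above stopper 1, with the tip near crop (705,190). I'll zoom in on that.

Run:
```python
from h import *
im=cv2.imread("pics/side1f.png")
u0,v0=355,205;f=11
c=cv2.resize(im[v0:v0+50,u0:u0+60],None,fx=f,fy=f,interpolation=cv2.INTER_CUBIC)
# expected footprint of tip 19x42 at z=.0667 and S1 centre drop points
x=np.array([np.cos(.437),np.sin(.437),0]);y=np.array([np.sin(.437),-np.cos(.437),0]);T=np.array([.6743,-.0241,.0667])
for a in(.0095,-.0095):
  for b in(.021,-.021,0): 
    p=proj("side",T+a*x+b*y)[0]; cv2.circle(c,tuple(int(t) for t in (p-[u0,v0]+.5)*f),3,(255,0,0) if b else (0,255,0),-1)
for z in(.0667,.039,.03):
    p=proj("side",[T[0],T[1],z])[0]; cv2.circle(c,tuple(int(t) for t in (p-[u0,v0]+.5)*f),4,(255,255,0),-1)
cv2.imwrite("pics/c2.png",c)
```

```text
(no output)
```

View pics/c2.png

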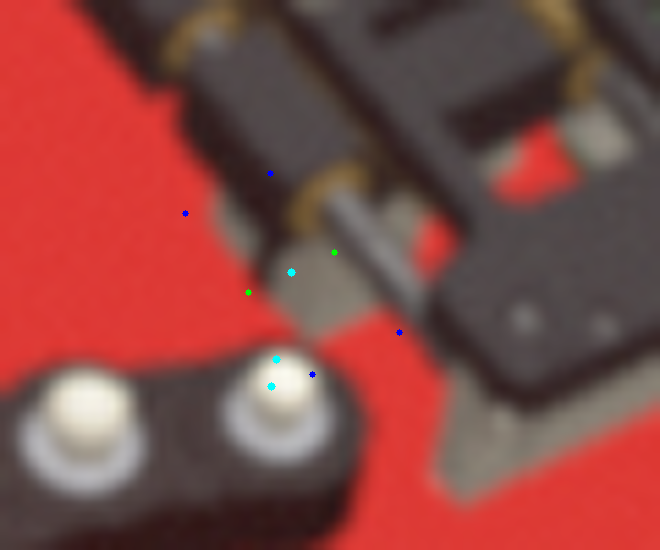

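```bash
python3 -m jog '[[[-1,2,10,0,0,0,0],[-1,2,20,0,0,0,0],[-1,2,25,0,0,0,0],[-1,2,29,0,0,0,0],[-1,2,32,0,0,0,0],[-1,2,34,0,0,0,0],[-1,2,35,0,0,0,0],[-1,2,36,0,0,0,0],[-1,2,36,0,0,0,0]]]'
```

```text
t: 4.32
eef_pos: [0.6743, -0.0272, 0.0306]
ee_rot: [3.142, 0.0, 0.435]
force: [-1.1, -1.1, 1.9]
width: 0.0005
gripper_force: 1.1
```

```bash
python3 -m jog '[[[0,0,0.3,0,0,0,0],[0,0,0.6,0,0,0,0],[0,0,0.6,0,0,0,0]]]'
```

```text
t: 4.7
eef_pos: [0.6743, -0.0272, 0.0303]
ee_rot: [3.141, 0.0, 0.435]
force: [-2.7, -1.3, 5.4]
width: 0.0006
gripper_force: 2.5
```

```bash
python3 -m jog '[[[0,0,0.3,0,0,0,0],[0,0,0.6,0,0,0,0],[0,0,0.6,0,0,0,0]]]'
```

```text
t: 5.08
eef_pos: [0.6744, -0.0272, 0.0302]
ee_rot: [3.141, -0.0, 0.435]
force: [-4.7, -0.9, 7.3]
width: 0.0003
gripper_force: 4.2
```

```bash
python3 -m jog '[[[0,0,-10,0,0,0,0],[0,0,-17,0,0,0,0],[-12,-5,-17,0,0,0,0],[-24,-10,-17,0,0,0,0],[-35,-14,-17,0,0,0,0],[-35,-14,-17,0,0,0,0],[-35,-14,-12,0,0,0,0],[-35,-14,-8,0,0,0,0],[-35,-14,-5,0,0,0,0],[-35,-14,-3,0,0,0,0],[-35,-14,-1.5,0,0,0,0],[-35,-14,-0.7,0,0,0,0],[-35,-14,-0.3,0,0,0,0],[-35,-14,0,0,0,0,0],[-35,-14,0,0,0,0,0]]]'
```

```text
t: 6.95
eef_pos: [0.637, -0.0291, 0.0302]
ee_rot: [3.141, -0.001, 0.435]
force: [-1.7, 0.7, 7.9]
width: 0.0001
gripper_force: 4.0
```

```bash
python3 -m jog '[[[0,0,-10,0,0,0,0],[0,0,-17,0,0,0,0],[-12,-1,-17,0,0,0,0],[-25,-3,-17,0,0,0,0],[-37.5,-4,-17,0,0,0,0],[-37.5,-4,-17,0,0,0,0],[-37.5,-4,-12,0,0,0,0],[-37.5,-4,-8,0,0,0,0],[-37.5,-4,-5,0,0,0,0],[-37.5,-4,-3,0,0,0,0],[-37.5,-4,-1.5,0,0,0,0],[-37.5,-4,-0.7,0,0,0,0],[-37.5,-4,-0.3,0,0,0,0],[-37.5,-4,0,0,0,0,0],[-37.5,-4,0,0,0,0,0]]]'
```

```text
t: 8.82
eef_pos: [0.6014, -0.0412, 0.0302]
ee_rot: [3.141, -0.001, 0.436]
force: [-0.8, 1.1, 8.9]
width: 0.0008
gripper_force: 4.3
```

```bash
python3 -m jog '[[[0,0,-10,0,0,0,0],[0,0,-17,0,0,0,0],[-12,1,-17,0,0,0,0],[-25,3,-17,0,0,0,0],[-38,4.5,-17,0,0,0,0],[-38,4.5,-17,0,0,0,0],[-38,4.5,-12,0,0,0,0],[-38,4.5,-8,0,0,0,0],[-38,4.5,-5,0,0,0,0],[-38,4.5,-3,0,0,0,0],[-38,4.5,-1.5,0,0,0,0],[-38,4.5,-0.7,0,0,0,0],[-38,4.5,-0.3,0,0,0,0],[-38,4.5,0,0,0,0,0],[-38,4.5,0,0,0,0,0]]]'
```

```text
t: 10.7
eef_pos: [0.5688, -0.0613, 0.0302]
ee_rot: [3.141, -0.001, 0.436]
force: [-1.9, 0.7, 9.1]
width: 0.0002
gripper_force: 4.7
```

```bash
python3 -m jog '[[[0,0,-10,0,0,0,0],[0,0,-17,0,0,0,0],[-12,4,-17,0,0,0,0],[-24,8,-17,0,0,0,0],[-35.5,13,-17,0,0,0,0],[-35.5,13,-17,0,0,0,0],[-35.5,13,-12,0,0,0,0],[-35.5,13,-8,0,0,0,0],[-35.5,13,-5,0,0,0,0],[-35.5,13,-3,0,0,0,0],[-35.5,13,-1.5,0,0,0,0],[-35.5,13,-0.7,0,0,0,0],[-35.5,13,-0.3,0,0,0,0],[-35.5,13,0,0,0,0,0],[-35.5,13,0,0,0,0,0]]]'
```

```text
t: 12.58
eef_pos: [0.542, -0.0881, 0.0302]
ee_rot: [3.141, -0.001, 0.436]
force: [-2.3, 1.7, 10.1]
width: 0.0002
gripper_force: 5.2
```

```bash
python3 -m jog '[[[0,0,-5,0,0,0,0],[0,0,-30,0,0,0,0],[0,0,-80,0,0,0,0],[0,0,-130,0,0,0,0],[0,0,-190,0,0,0,0],[0,0,-200,0,0,0,0],[0,0,-200,0,0,0,0],[5,-60,-200,0,0,0,0],[10,-120,-200,0,0,0,0],[14,-180,-200,0,0,0,0],[14,-240,-200,0,0,0,0],[14,-300,-200,0,0,0,0],[14,-360,-200,0,0,0,0],[14,-420,-200,0,0,0,0],[14,-470,-200,0,0,0,0],[14,-470,-200,0,0,0,0],[14,-470,-200,0,0,0,0],[14,-470,-200,0,0,0,0]]]'
python3 - <<'E'
from h import *
from station import grab_frame
a=[]
for n,c in(("top",(355,195)),("side",(350,250))):
    im,_=grab_frame(n); u,v=c; b=blobs(n,im,G[n]); b0=blobs(n,cv2.imread(f"pics/{n}0.png"),G[n]); print(n,(b-b0).round(1).tolist())
    a.append(cv2.resize(im[v-90:v+90,u-90:u+90],None,fx=2.2,fy=2.2,interpolation=2))
cv2.imwrite("pics/c3.png",np.hstack(a))
E
```

```text
t: 14.82
eef_pos: [0.3565, 0.3427, 0.2287]
ee_rot: [3.141, 0.001, 0.434]
force: [-0.2, -0.3, 0.4]
width: 0.0005
gripper_force: 0.0
top [[-0.0, 0.0, 0.0], [-0.0, 0.0, 2.0], [-0.0, 0.0, 1.0], [-0.0, 0.0, 2.0], [-0.1, 0.1, -1.0]]
side [[-0.1, 0.6, -12.0], [-0.1, 0.7, -13.0], [-0.0, 0.8, -15.0], [-0.0, 0.8, -18.0], [0.0, 0.7, -16.0]]
```

View pics/c3.png

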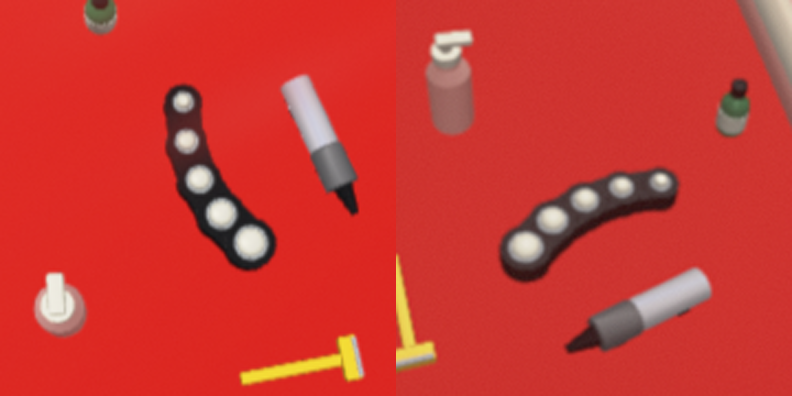

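In both views all five stoppers now sit flush and even. The holder and the things around it have not moved.

```bash
python3 -c "
from station import arm
print(arm.job_done())"
```

```text
the job is handed in; nothing more can be done
None
```

I pressed all five stoppers fully home, smallest to largest, with about 7–10 N on each; the arm is clear, nothing around the row moved, and the job was handed in at about 15 s.

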